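Close sample beakers rim on rim on the drying plate and set its timer

TASK

Close the washed sample beakers into two colour pairs on the drying plate: stand the open orange beaker in the empty circle (the one with the orange dot), and set each mouth-down beaker squarely, rim on rim, on the open beaker of its own colour, lowering it rather than dropping it; the open blue beaker stays in its circle. Then, once both pairs are closed, turn the black timer dial clockwise until its white pointer lines up with the red tab. Leave the bottle, the tip box and the tube rack alone.

Things in the scene. Friction and masses are not known exactly. Their poses are not given: they have to be found in the camera images.
- dryer: white drying plate, a fixed low housing 160 x 430 x 45 mm (x, y, z), origin at the centre of its underside; its flat top is 45 mm above the bench. Two black printed circles, 78 mm inside diameter, have their centres at (0, +135 mm) and (0, -5 mm) in its own x, y; the open blue beaker stands in one, the other is empty. The dial's axis is at (0, -150 mm).
- orange_dot: flat orange dot, 22 mm across, printed at the centre of the empty circle on the drying plate; origin at its centre, on the plate's top. Either circle may be the empty one.
- blue_open: blue beaker standing mouth up in a circle on the drying plate; 62 mm outside diameter, 70 mm tall, straight outer wall, no handle, wall and bottom 7 mm thick, about 0.16 kg; origin at the centre of its underside, z up, so its rim is 70 mm above the origin.
- orange_open: orange beaker standing mouth up on the bench; 62 mm outside diameter, 70 mm tall, straight outer wall, no handle, wall and bottom 7 mm thick, about 0.16 kg; origin at the centre of its underside, z up, so its rim is 70 mm above the origin.
- blue_down: blue beaker standing mouth down on the bench, closed bottom on top; 62 mm outside diameter, 70 mm tall, straight outer wall, no handle, wall and bottom 7 mm thick, about 0.16 kg; origin at the centre of its rim, which is its underside as it stands; z up to its closed end 70 mm above.
- orange_down: orange beaker standing mouth down on the bench, closed bottom on top; 62 mm outside diameter, 70 mm tall, straight outer wall, no handle, wall and bottom 7 mm thick, about 0.16 kg; origin at the centre of its rim, which is its underside as it stands; z up to its closed end 70 mm above.
- dial (a joint): angle of the black timer dial on the drying plate, in rad: 0 when the white pointer points along the plate's own +x, growing clockwise seen from above, stops at 0 and 2.6; turns with light friction (0.03 N m) and stays where it is left.
- dial_grip (a point): point on the dial's axis at the height to grip, in the middle of its raised grip bar: 60 mm long, 15 mm thick, 28 mm tall, top 41 mm above the plate's top, over a 64 mm disc; this point is 12 mm below the bar's top. Its x axis runs along the bar towards the white pointer end, z up.
- red_tab (a point): red tab beside the dial, fixed for the run, 18 x 9 mm, flat on the plate; the point is the tab's centre, 46 mm from the dial's axis. Its x axis points away from the dial's axis. It lies 0.9 to 1.5 rad clockwise (seen from above) from the plate's +x.
- bottle: white bottle, 60 mm across, 140 mm tall, grey cap; a bystander; origin at the centre of its underside.
- tip_box: green pipette-tip box with clear lid, 120 x 85 x 80 mm; a bystander; origin at the centre of its underside.
- tube_rack: white rack with four capped tubes, 190 x 70 mm, 110 mm tall; a bystander; origin at the centre of its underside.
Mind the look-alikes: they are no part of the job. Leave any green look-alike of the orange_down alone. What is shaped like the orange_open but yellow is not meant.

How it is judged:
On the way, in this order (a step that is already met when the one before it is completed fails the run):
1. the open orange beaker stands upright in the circle with the orange dot, released (horizontal distance between orange_open and orange_dot below 0.012 m and height (world z) of orange_open between 0.042 and 0.049 m and angle between orange_open's own z axis and vertical below 0.06 rad and contact force between the fingers and orange_open below 0.1 N), for 0.2 s.
2. both pairs are closed rim on rim on the plate, released (horizontal distance between orange_down and orange_open below 0.006 m and z of orange_down in the frame of orange_open between 0.067 and 0.073 m and angle between each of orange_down, orange_open, blue_down, blue_open, orange_open's own z axis and vertical below 0.06 rad and horizontal distance between blue_down and blue_open below 0.006 m and z of blue_down in the frame of blue_open between 0.067 and 0.073 m and horizontal distance between orange_open and orange_dot below 0.012 m and height (world z) of orange_open between 0.042 and 0.049 m and distance of blue_open from where it was at the start of the episode below 0.012 m and linear speed of each of blue_open, orange_open, blue_down, orange_down below 0.02 m/s and contact force between the fingers and orange_down below 0.1 N and contact force between the fingers and blue_down below 0.1 N), for 0.2 s.
3. the dial's white pointer is at the red tab (angle between the x axis of dial_grip and the x axis of red_tab, either way round below 0.12 rad), for 0.2 s.
At the end, for the whole second after the job is handed in: Open beakers upright on the plate: orange within 12 mm of the dot, blue within 12 mm of its start; each mouth-down beaker on its colour's open one, centres within 6 mm, 70+-3 mm between origins, tilts under 0.06 rad; all at rest; dial pointer within 0.12 rad of the red tab (horizontal distance between orange_down and orange_open below 0.006 m and z of orange_down in the frame of orange_open between 0.067 and 0.073 m and angle between each of orange_down, orange_open, blue_down, blue_open, orange_open's own z axis and vertical below 0.06 rad and horizontal distance between blue_down and blue_open below 0.006 m and z of blue_down in the frame of blue_open between 0.067 and 0.073 m and horizontal distance between orange_open and orange_dot below 0.012 m and height (world z) of orange_open between 0.042 and 0.049 m and distance of blue_open from where it was at the start of the episode below 0.012 m and linear speed of each of blue_open, orange_open, blue_down, orange_down below 0.02 m/s and angle between the x axis of dial_grip and the x axis of red_tab, either way round below 0.12 rad); the robot touches nothing.
It fails at once if the bottle is pushed more than 25 mm or tipped over (distance of bottle from where it was at the start of the episode above 0.025 m or angle between bottle's own z axis and vertical above 0.4 rad).
It fails at once if the tip box is pushed more than 25 mm or tipped over (distance of tip_box from where it was at the start of the episode above 0.025 m or angle between tip_box's own z axis and vertical above 0.4 rad).
It fails at once if the tube rack is pushed more than 25 mm or tipped over (distance of tube_rack from where it was at the start of the episode above 0.025 m or angle between tube_rack's own z axis and vertical above 0.4 rad).
It fails at once if a beaker is dropped: it moves faster than 0.5 m/s while the fingers do not touch it ((linear speed of blue_open above 0.5 m/s and contact force between the fingers and blue_open below 0.05 N) or (linear speed of orange_open above 0.5 m/s and contact force between the fingers and orange_open below 0.05 N) or (linear speed of blue_down above 0.5 m/s and contact force between the fingers and blue_down below 0.05 N) or (linear speed of orange_down above 0.5 m/s and contact force between the fingers and orange_down below 0.05 N)).
It also fails if it takes over 72 s, if anything falls off the work surface, if the arm or the gripper's body presses on something with over 40 N, if the wrist force passes 120 N, or if a joint passes its speed limit or range.

ROBOT

A 6-joint arm with a two-finger parallel gripper is mounted at the origin on the work surface. World frame = base frame: x ahead of the robot, y to its left, z up, the work surface at z = 0. Lengths are in m, angles in rad, forces in N, time in s.
With the tool pointing down it reaches from about 0.325 to 0.775 m from the base axis. Payload 5.5 kg.
Tool frame: the origin (TCP) lies at the very end of the fingers, on their centre line; the grasp point (between the pads) lies 19 mm behind it; z points along the fingers, y is the direction in which the jaws open and shut (so a half turn about z gives the same grasp; the last joint's range is limited). The gripper opens to 85 mm and grips with 20 to 120 N. Pads are 22 mm wide; open, the fingers measure 114 mm over their backs; the gripper's body (76 mm by 85 mm) begins 54 mm behind the grasp point. The pads swing forward as they close: fully open they stand 13 mm farther back than shut.
Start: joints at [1.081, 0.091, 1.231, -0, 1.82, -0.057], TCP at [0.252, 0.545, 0.231] pointing down, gripper open.
Joint ranges: [-2.87, 2.87], [-0.86, 2.18], [0.17, 2.46], [-1.51, 4.65], [0.06, 2.69], [-2.65, 2.65]. Speed limits (rad/s): [2.57, 2.57, 3.01, 3.14, 3.14, 3.14].

INTERFACE

Orientations are given as a unit quaternion [w, x, y, z].
In Python, from cell import bot gives the robot as it stands.
- The arm moves only by the tool arm_command, never from a script. Its argument "motion" is a list of rows, each a list of 5 numbers: the shift along the tool's x, y, z in m, then the turn about the tool's z in degrees, then the gripper's target within -1 to 1 (fully open at 1, half-way at 0, shut at -1). In form: [[tx, ty, tz, turn, fingers], ...]. A call has 1 to 8 rows; each row is the pose to reach, as a shift and turn from the pose commanded when the call began, along the tool's axes at that moment; what a row does not reach only later rows make up. A row lasts 1/10 s, in which the tool goes at most 50 mm and 8.59 degrees, less where a joint would pass 70% of its speed; a pose out of reach is approached as far as the arm can. A call with a gripper value outside its range is refused whole. The fingers move at their own pace and stop on an object; "grip_force" is the grip in N (left out, the last holds). Time passes only in rows, so rows that repeat a pose let the fingers close. It gives the time, the measured TCP pose, the force and the opening at its end, in the units of the state.
- bot.state(): the state, without advancing time (a new reading comes with each control period).
- bot.get_image(name): name is "scene" or "side" or "wrist"; returns a dict with "pixels" (480x640x3 uint8, red, green, blue), "range_z" (480x640 float32, m along the optical axis (not along the pixel's ray), 0 where there is no reading), "fx", "fy", "cx", "cy" (pixels), "rvec" (rotation vector, rad) and "tvec" (3), from world to camera coordinates, as OpenCV has them. Camera axes: x right, y down, z forward; pixel columns grow to the right and rows downward; lengths in m; the calibration is good to about 2 mm. A picture is of the moment at which its call begins.
- bot.sign_off(): hands the job in, once; it reports no verdict.
Trained networks look in the newest picture that a camera, given by its name, has taken for a name from the list of things; names that differ only in an ending like _2 or _b are one class to them, and where a whole thing is asked for, a point or a joint stands for the part that bears it (a point fixed in the world has none). Each returns a list of dicts, best first, with "conf" (0 to 1); they miss things now and then, are a little off and sometimes report something else, mostly with a low value. They report only what shows in the picture. A call takes as long as a camera call. They do not tell look-alikes from the thing itself.
- bot.look_for(camera, name): "xyz" ([x, y, z] in m, in the coordinates of the camera as it stood for that picture, good to about 4 mm: the middle of the surface that is visible of it).
- bot.regions_of(camera, name): "pixels" (480x640 bool, what is visible of it).
- bot.spot_point(camera, name): "xyz" ([x, y, z] in m, in the coordinates of the camera as it stood for that picture, good to about 4 mm: a listed point, or the origin of a listed thing).
The state is a dict: "clock": time; "q": joint angles; "joint_vel": joint speeds; "joint_efforts": joint torques, N m; "ee_pos": TCP position; "tcp_rot": TCP orientation; "ft_force": force on the tool from outside, world axes, zero at the start; "torque": the same for the moment, N m; "grip_width": finger opening in m.
Only numpy, scipy, OpenCV 4.12 (cv2) and the standard library are available. Lean on these libraries where they do the work, as an engineer would, in place of code of your own. Each camera call takes 0.05 s, during which the arm holds its last target.

## Working session

There is one attempt and no reset: what is moved stays moved. The work goes in short steps, Python scripts to look and compute and a tool call to move; the robot and the scene stay as the last step left them, time stands still between calls to the robot, and variables do not carry over. Pictures are saved under pics/ and viewed, and the job is handed in when it is done.

Besides the shell and the picture viewer there is one more tool, called as a command line: name --pt "numbers of a row" for each row, then --argument value for the rest. arm_command: Moves the arm, as the interface text tells. Its arguments: {"type":"object","properties":{"motion":{"type":"array","items":{"type":"array","items":{"type":"number"}}},"grip_force":{"type":"number"}},"required":["motion"]}

```bash
mkdir -p pics; ls
cat > h.py <<'E'
import numpy as np, cv2
from cell import bot
def save(im,fn):
    cv2.imwrite('pics/'+fn,im['pixels'][:,:,::-1])
def w(im,p):
    R=cv2.Rodrigues(np.array(im['rvec'],float))[0]
    return R.T@(np.array(p,float)-np.array(im['tvec'],float).ravel())
def cloud(im):
    z=im['range_z'];v,u=np.mgrid[0:480,0:640]
    P=np.stack([(u-im['cx'])/im['fx']*z,(v-im['cy'])/im['fy']*z,z],-1)
    R=cv2.Rodrigues(np.array(im['rvec'],float))[0]
    Q=(P-np.array(im['tvec'],float).ravel())@R
    Q[z<=0]=np.nan
    return Q
def px(im,p):
    a,_=cv2.projectPoints(np.array([p],float),np.array(im['rvec'],float),np.array(im['tvec'],float),np.array([[im['fx'],0,im['cx']],[0,im['fy'],im['cy']],[0,0,1.]]),None)
    return a.ravel()
E
python3 - <<'E'
from h import *
print(bot.state())
for c in ['scene','side','wrist']:
    im=bot.get_image(c); save(im,c+'0.png'); np.savez('/tmp/%s0.npz'%c,**im)
    for n in ['dryer','orange_dot','blue_open','orange_open','blue_down','orange_down','dial_grip','red_tab','bottle','tip_box','tube_rack']:
        for d in bot.spot_point(c,n)[:3]:
            print(c,n,round(d['conf'],2),w(im,d['xyz']).round(3),px(im,w(im,d['xyz'])).round())
print(bot.state()['clock'])
E
```

```text
pics
{'clock': 0.0, 'q': array([ 1.08127469e+00,  9.18761323e-02,  1.23189980e+00,  1.92734318e-06,
        1.81979014e+00, -5.67236873e-02]), 'joint_vel': array([-8.07420345e-04, -8.63717978e-04, -1.32281564e-03,  2.65725676e-05,
       -6.95853737e-04,  7.01290843e-04]), 'joint_efforts': array([ 1.52496821e-03, -4.58723438e+01, -4.18030035e+01,  1.16115443e-04,
        1.15458874e-02, -3.78896743e-05]), 'ee_pos': array([0.2515284 , 0.54442145, 0.23013267]), 'tcp_rot': array([-2.67053039e-04,  2.14713647e-01,  9.76676546e-01, -9.49879133e-04]), 'ft_force': array([-0.68634888, -1.0857841 , -0.02067754]), 'torque': array([0.01342207, 0.00471731, 0.02897177]), 'grip_width': 0.08506903917951185}
scene dryer 0.97 [ 0.66  -0.038  0.002] [360. 295.]
scene orange_dot 0.62 [0.672 0.097 0.05 ] [397. 247.]
scene orange_dot 0.51 [0.413 0.368 0.003] [358. 184.]
scene blue_open 0.65 [ 0.659 -0.038  0.046] [360. 278.]
scene orange_open 0.68 [ 0.335 -0.32   0.003] [147. 313.]
scene blue_down 0.68 [0.428 0.007 0.004] [283. 248.]
scene orange_down 0.71 [0.445 0.149 0.001] [324. 224.]
scene orange_dow
[... 694 characters left out ...]
_open 0.29 [0.431 0.006 0.001] [294. 253.]
side orange_open 0.72 [ 0.335 -0.319  0.003] [236. 376.]
side orange_open 0.68 [ 0.444 -0.278  0.004] [296. 357.]
side blue_down 0.97 [ 0.43   0.007 -0.003] [293. 254.]
side orange_down 0.79 [ 0.441  0.147 -0.001] [299. 215.]
side orange_down 0.69 [0.321 0.142 0.002] [253. 216.]
side red_tab 0.69 [ 0.659 -0.231  0.049] [407. 322.]
side bottle 0.74 [ 0.412  0.367 -0.002] [291. 168.]
side tip_box 0.76 [0.63  0.384 0.002] [364. 163.]
side tip_box 0.61 [ 0.655 -0.226  0.046] [405. 320.]
side tube_rack 0.63 [ 0.539 -0.432 -0.002] [350. 438.]
wrist orange_down 0.98 [ 0.325  0.141 -0.002] [  4. 418.]
wrist bottle 0.77 [ 0.41   0.368 -0.001] [231. 405.]
1.8
```

View pics/scene0.png

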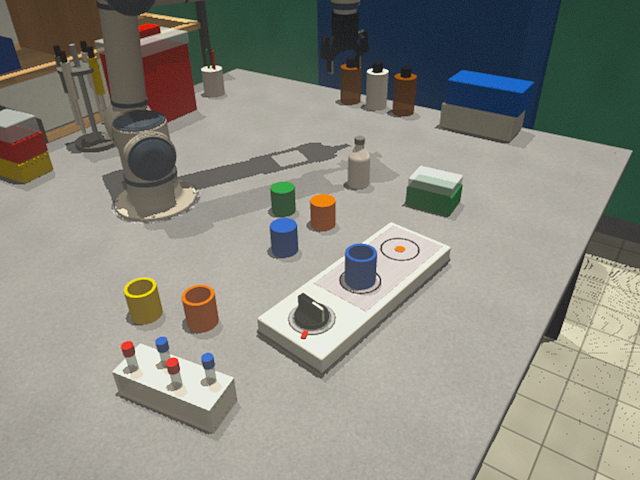

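View pics/side0.png

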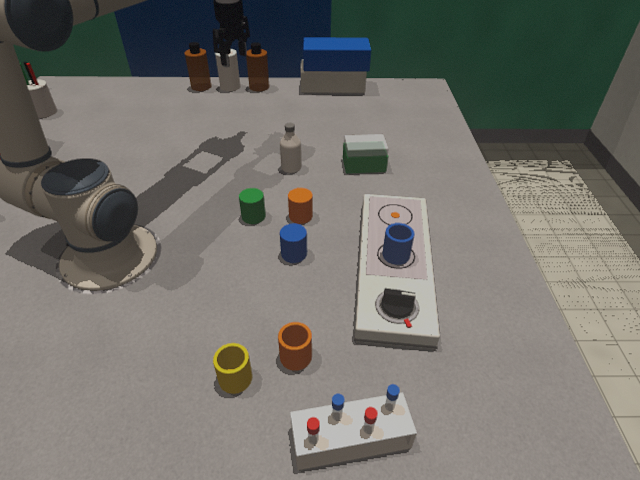

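View pics/wrist0.png

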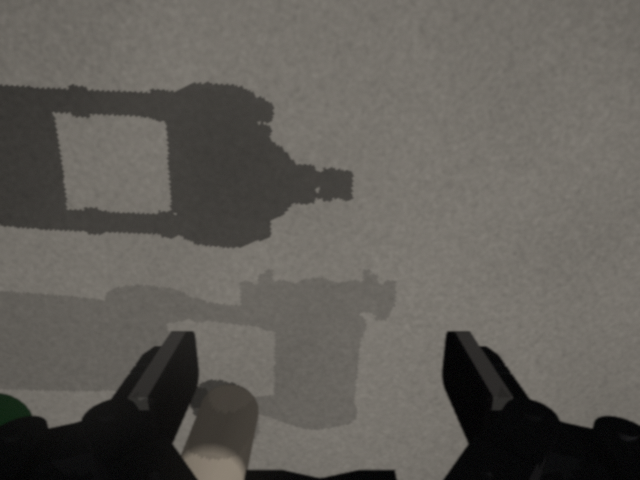

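The scene camera shows orange_open at (200,308) with a yellow decoy at (143,300). orange_down is at (322,212) with a green decoy at (283,198), and blue_down is at (284,238). blue_open is at (360,267), the orange dot at (400,249), the dial at (312,315) and the red tab at (304,335). Next I'll refine these positions with depth fits.

```bash
cat >> h.py <<'E'
from scipy.optimize import least_squares
def fitc(P,r=.031,x0=None):
    f=lambda c:np.hypot(P[:,0]-c[0],P[:,1]-c[1])-r
    s=least_squares(f,x0,loss='soft_l1',f_scale=.001)
    return s.x,np.median(abs(s.fun))
def fitbeaker(im,c0,zlo,zhi,hue=None):
    Q=cloud(im)
    m=(np.hypot(Q[...,0]-c0[0],Q[...,1]-c0[1])<.045)&(Q[...,2]>zlo)&(Q[...,2]<zhi)
    R=cv2.Rodrigues(np.array(im['rvec'],float))[0]; cam=-R.T@np.array(im['tvec'],float).ravel()
    P=Q[m]
    d=cam[:2]-c0[:2]; d/=np.linalg.norm(d)
    # only outer front side
    for _ in range(3):
        k=((P[:,:2]-c0[:2])@d>.008)&(np.hypot(*(P[:,:2]-c0[:2]).T)>.026)
        c0,e=fitc(P[k],x0=c0)
    return c0,e,k.sum()
E
python3 - <<'E'
from h import *
B=dict(oo=(.445,-.276,0),bo=(.66,-.04,.045),bd=(.429,.007,0),od=(.444,.148,0))
for c in ['scene','side']:
    im=dict(np.load('/tmp/%s0.npz'%c)); Q=cloud(im)
    for n,(x,y,z) in B.items():
        print(c,n,fitbeaker(im,np.array([x,y]),z+.012,z+.060))
        m=(np.hypot(Q[...,0]-x,Q[...,1]-y)<.05)&(Q[...,2]>z+.064)&(Q[...,2]<z+.08)
        P=Q[m]; (cx,cy),r=cv2.minEnclosingCircle(P[:,:2].astype(np.float32)) ; print('  top z',np.median(P[:,2]).round(4),'mean',P.mean(0).round(4),'mec',round(cx,4),round(cy,4),round(r,4))
    hsv=cv2.cvtColor(im['pixels'],cv2.COLOR_RGB2HSV).astype(int)
    S=(hsv[...,1]>150)&(hsv[...,2]>120)
    for n,(x,y,hm) in dict(dot=(.675,.095,(5,25)),tab=(.66,-.232,(-1,6))).items():
        m=(np.hypot(Q[...,0]-x,Q[...,1]-y)<.03)&S&(((hsv[...,0]>=hm[0])&(hsv[...,0]<hm[1]))|((n=='tab')&(hsv[...,0]>174)))
        print(c,n,m.sum(),Q[m].mean(0).round(4) if m.any() else None)
    # dial bar top
    m=(np.hypot(Q[...,0]-.65,Q[...,1]+.188)<.045)&(Q[...,2]>.081)&(Q[...,2]<.095)
    P=Q[m]; print('bar',len(P),P.mean(0).round(4)); 
    u,s,v=np.linalg.svd(P[:,:2]-P[:,:2].mean(0)); print(v[0],np.ptp((P[:,:2]-P[:,:2].mean(0))@v[0]),np.ptp((P[:,:2]-P[:,:2].mean(0))@v[1]))
    big=cv2.resize(im['pixels'][290:350,280:350] if c=='scene' else im['pixels'][280:340,360:440],None,fx=7,fy=7,interpolation=cv2.INTER_CUBIC)
    cv2.imwrite('pics/dial_%s.png'%c,big[:,:,::-1])
    # plate top edge
    m=(Q[...,2]>.041)&(Q[...,2]<.05)&(abs(Q[...,0]-.66)<.13)&(abs(Q[...,1]+.04)<.26)
    print('plate',cv2.minAreaRect(Q[m][:,:2].astype(np.float32)),np.median(Q[m][:,2]))
E
```

```text
scene oo (array([ 0.44353995, -0.27402829]), np.float64(0.000808988541070442), np.int64(605))
  top z 0.0693 mean [ 0.4458 -0.2762  0.0688] mec 0.4448 -0.2753 0.0321
scene bo (array([ 0.66143006, -0.04335971]), np.float64(0.0007196281572249465), np.int64(590))
  top z 0.1144 mean [ 0.6638 -0.0469  0.1138] mec 0.6611 -0.0469 0.0333
scene bd (array([0.43122295, 0.00608119]), np.float64(0.0010115622352613856), np.int64(454))
  top z 0.0703 mean [0.4348 0.0016 0.07  ] mec 0.4315 0.0035 0.0333
scene od (array([0.4441545 , 0.14463066]), np.float64(0.0010954669096968073), np.int64(406))
  top z 0.0703 mean [0.4474 0.1395 0.07  ] mec 0.4433 0.1428 0.0354
scene dot 44 [0.6785 0.0962 0.0478]
scene tab 36 [ 0.6597 -0.2302  0.0493]
bar 233 [ 0.6469 -0.1902  0.0858]
[ 0.9746214  -0.22385961] 0.06306600960302539 0.017566751393430412
plate ((0.6630967259407043, -0.03880651295185089), (0.4336848556995392, 0.16215316951274872), 83.38580322265625) 0.04594554520614821
side oo (array([ 0.4436443 , -0.27392444]), np.float64(0.00042838171725782456), np.int64(461))
  top z 0.0696 mean [ 0.4438 -0.2769  0.0692] mec 0.444 -0.275 0.0318
side bo (array([ 0.66168964, -0.04328445]), np.float64(0.0006500503387762389), np.int64(449))
  top z 0.1141 mean [ 0.661  -0.0471  0.1137] mec 0.6612 -0.0456 0.0318
side bd (array([0.43149135, 0.00639916]), np.float64(0.0006737665772564641), np.int64(386))
  top z 0.0701 mean [0.4315 0.0022 0.0699] mec 0.4308 0.0047 0.0322
side od (array([0.44428193, 0.14493544]), np.float64(0.0009637213749763285), np.int64(336))
  top z 0.0701 mean [0.4443 0.1401 0.0697] mec 0.4425 0.1429 0.0327
side dot 32 [0.6767 0.0928 0.0466]
side tab 34 [ 0.6582 -0.2325  0.0492]
bar 226 [ 0.6446 -0.1901  0.0855]
[ 0.97852835 -0.20611225] 0.060547977415733034 0.01772117837689939
plate ((0.6620872020721436, -0.039326757192611694), (0.4336926341056824, 0.15991245210170746), 83.24276733398438) 0.045444279158053456
```

```bash
cd pics; python3 -c "
import cv2,numpy as np
a=cv2.imread('dial_scene.png');b=cv2.imread('dial_side.png');h=max(a.shape[0],b.shape[0])
a=cv2.resize(a,(390,334));b=cv2.resize(b,(400,300));o=np.zeros((340,800,3),np.uint8);o[:334,:390]=a;o[:300,400:]=b;cv2.imwrite('dials.png',o)"
```

```text
(no output)
```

View pics/dials.png

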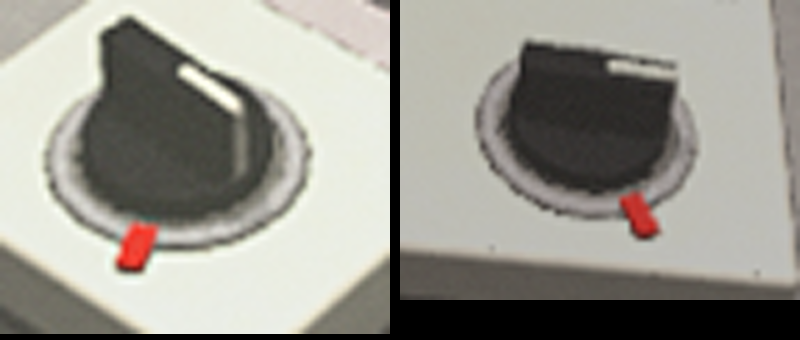

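Both cameras agree to within about 1 mm:

| Item | x | y | Note |
|---|---|---|---|
| orange_open | .4436 | -.274 | |
| orange_down | .444 | .145 | |
| blue_down | .431 | .006 | |
| blue_open | .6616 | -.0433 | |
| dot | .678 | .095 | |
| dial axis | .645 | -.188 | bar at about -12°, tab at about -72° |

The dial therefore needs about 60° clockwise. I'll start moving towards orange_open.

```bash
cat >> h.py <<'E'
def plan(t,psi=None):
    "tool-axis shift to world target; psi = desired jaw yaw deg"
    s=bot.state(); q=s['tcp_rot']; from scipy.spatial.transform import Rotation as Ro
    R=Ro.from_quat([q[1],q[2],q[3],q[0]]).as_matrix()
    d=R.T@(np.array(t)-s['ee_pos']); y=np.degrees(np.arctan2(R[1,1],R[0,1]))
    print('t',round(s['clock'],2),'tcp',s['ee_pos'].round(4),'psi',y.round(2),'shift mm',(d*1000).round(1),'turn',None if psi is None else round((y-psi+180)%360-180,1),'w',s['grip_width'].round(4),'F',s['ft_force'].round(1),'q',s['q'].round(2))
E
python3 -c "
from h import *
plan([.4436,-.274,.13])"
```

```text
Traceback (most recent call last):
  File "h.py", line 39, in plan
    print('t',round(s['clock'],2),'tcp',s['ee_pos'].round(4),'psi',y.round(2),'shift mm',(d*1000).round(1),'turn',None if psi is None else round((y-psi+180)%360-180,1),'w',s['grip_width'].round(4),'F',s['ft_force'].round(1),'q',s['q'].round(2))
                                                                                                                                                                            ^^^^^^^^^^^^^^^^^^^^^
AttributeError: 'float' object has no attribute 'round'
```

```bash
sed -i "s/s\['grip_width'\].round(4)/round(float(s['grip_width']),4)/" h.py
python3 -c "
from h import *
plan([.4436,-.274,.2])"
```

```text
t 1.8 tcp [0.2517 0.5447 0.2313] psi 65.2 shift mm [-517.6 -662.7   31.3] turn None w 0.0856 F [ 0.  -0.7 -0.1] q [ 1.08  0.09  1.23 -0.    1.82 -0.06]
```

arm_command --pt "-0.5176 -0.6627 0.03 0 1" --pt "-0.5176 -0.6627 0.03 0 1" --pt "-0.5176 -0.6627 0.03 0 1" --pt "-0.5176 -0.6627 0.03 0 1" --pt "-0.5176 -0.6627 0.03 0 1" --pt "-0.5176 -0.6627 0.03 0 1" --pt "-0.5176 -0.6627 0.03 0 1" --pt "-0.5176 -0.6627 0.03 0 1"

```text
clock: 2.6
ee_pos: [0.3428, 0.1537, 0.2172]
tcp_rot: [0.001, 0.214, 0.977, 0.0]
ft_force: [0.3, 0.3, 0.1]
grip_width: 0.0854
```

```bash
python3 -c "
from h import *
plan([.4436,-.274,.2])"
```

```text
t 2.6 tcp [0.3428 0.1537 0.2172] psi 65.24 shift mm [-270.6 -346.2   17.2] turn None w 0.0854 F [0.3 0.3 0.1] q [ 0.33 -0.53  1.79 -0.    1.88 -0.81]
```

arm_command --pt "-0.265 -0.34 0.017 0 1" --pt "-0.265 -0.34 0.017 0 1" --pt "-0.265 -0.34 0.017 0 1" --pt "-0.265 -0.34 0.017 0 1" --pt "-0.265 -0.34 0.017 0 1" --pt "-0.265 -0.34 0.017 0 1" --pt "-0.265 -0.34 0.017 0 1" --pt "-0.265 -0.34 0.017 0 1"

```text
clock: 3.4
ee_pos: [0.4337, -0.2361, 0.2015]
tcp_rot: [0.001, 0.215, 0.977, -0.0]
ft_force: [1.6, 1.1, 0.3]
grip_width: 0.0854
```

```bash
python3 -c "
from h import *
plan([.4436,-.274,.12])"
```

```text
t 3.4 tcp [ 0.4337 -0.2361  0.2015] psi 65.17 shift mm [-24.8 -30.3  81.5] turn None w 0.0854 F [1.6 1.1 0.3] q [-0.57 -0.2   1.56  0.    1.78 -1.7 ]
```

arm_command --pt "-0.008 -0.01 0.04 0 1" --pt "-0.008 -0.01 0.07 0 1" --pt "-0.008 -0.01 0.07 0 1" --pt "-0.008 -0.01 0.07 0 1"

```text
clock: 3.8
ee_pos: [0.4366, -0.2459, 0.1317]
tcp_rot: [-0.0, 0.215, 0.977, 0.0]
ft_force: [-0.1, -0.4, 0.3]
grip_width: 0.0854
```

```bash
python3 -c "
from h import *
im=bot.get_image('wrist'); save(im,'w1.png')
plan([.4436,-.274,.022])
print(px(im,[.4436,-.274,.07]))
Q=cloud(im)
print(fitbeaker(im,np.array([.4436,-.274]),.015,.06))
m=(np.hypot(Q[...,0]-.4436,Q[...,1]+.274)<.05)&(Q[...,2]>.064)&(Q[...,2]<.078)
print(cv2.minEnclosingCircle(Q[m][:,:2].astype(np.float32)),m.sum())
"
```

```text
t 3.85 tcp [ 0.4373 -0.2462  0.1332] psi 65.23 shift mm [-17.1 -22.6 111.2] turn None w 0.0851 F [-0.2  0.6  0.6] q [-0.58 -0.17  1.66  0.    1.65 -1.72]
[276.19377587 305.01556569]
(array([ 0.44406776, -0.27427667]), np.float64(0.00014139622803466603), np.int64(2009))
((0.4435216784477234, -0.27388274669647217), 0.03102125972509384) 4439
```

View pics/w1.png

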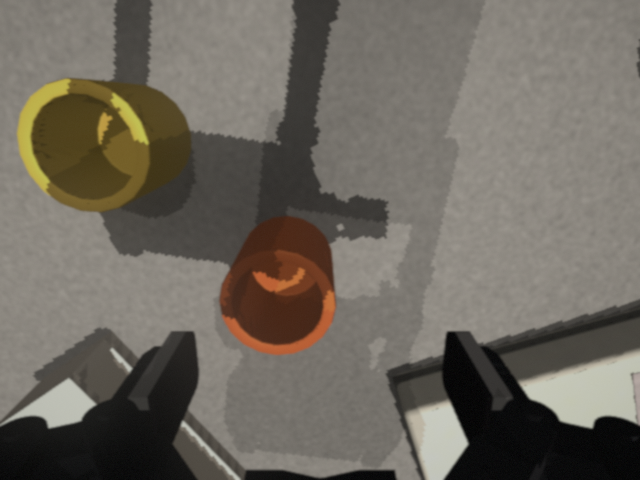

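The wrist view confirms orange_open at (277,300) within 0.5 mm. I want the rack's clearance before descending.

```bash
python3 -c "
from h import *
im=dict(np.load('/tmp/side0.npz'))
Q=cloud(im).reshape(-1,3)
m=(Q[:,2]>.02)&(Q[:,2]<.2)&(np.hypot(Q[:,0]-.54,Q[:,1]+.43)<.13)
P=Q[m]; print(cv2.boxPoints(cv2.minAreaRect(P[:,:2].astype(np.float32))))
a=np.array([.419,.908]);b=np.array([-.908,.419])
r=P[:,:2]-[.4436,-.274]; y=r@a;x=r@b
print('nearest along -jaw within body width', [ (lim,y[(abs(x)<lim)].max()) for lim in(.015,.04,.05)])
"
```

```text
[[ 0.43953148 -0.41268745]
 [ 0.45211473 -0.4834176 ]
 [ 0.6402314  -0.4499506 ]
 [ 0.6276481  -0.37922046]]Traceback (most recent call last):
  File "<string>", line 9, in <module>
    print('nearest along -jaw within body width', [ (lim,y[(abs(x)<lim)].max()) for lim in(.015,.04,.05)])
                                                         ~~~~~~~~~~~~~~~~~~~^^
    return umr_maximum(a, axis, None, out, keepdims, initial, where)
ValueError: zero-size array to reduction operation maximum which has no identity
```

arm_command --pt "-0.017 -0.023 0.02 0 1" --pt "-0.017 -0.023 0.04 0 1" --pt "-0.017 -0.023 0.065 0 1" --pt "-0.017 -0.023 0.09 0 1" --pt "-0.017 -0.023 0.105 0 1" --pt "-0.017 -0.023 0.111 0 1" --pt "-0.017 -0.023 0.111 0 1"

```text
clock: 4.55
ee_pos: [0.443, -0.2741, 0.021]
tcp_rot: [0.0, 0.214, 0.977, -0.0]
ft_force: [-0.3, -0.4, 0.6]
grip_width: 0.0851
```

```bash
python3 -c "
from h import *
plan([.4438,-.2741,.022])"
```

```text
t 4.55 tcp [ 0.443  -0.2741  0.021 ] psi 65.23 shift mm [-0.7  0.4 -1. ] turn None w 0.0851 F [-0.3 -0.4  0.6] q [-0.62 -0.06  1.76  0.    1.44 -1.76]
```

Centred, so I'll close the gripper.

arm_command --pt "-0.0005 0 0 0 -1" --pt "-0.0005 0 0 0 -1" --pt "-0.0005 0 0 0 -1" --pt "-0.0005 0 0 0 -1" --pt "-0.0005 0 0 0 -1" --grip_force 35

```text
clock: 5.05
ee_pos: [0.4441, -0.2751, 0.0223]
tcp_rot: [0.002, 0.215, 0.977, -0.001]
ft_force: [-0.0, -0.4, 6.8]
grip_width: 0.0606
```

```bash
python3 -c "
from h import *
plan([.678,.0951,.23])"
```

```text
t 5.05 tcp [ 0.4441 -0.2751  0.0223] psi 65.2 shift mm [ -57.8  434.  -207.7] turn None w 0.0606 F [-0.  -0.4  6.8] q [-0.62 -0.06  1.76  0.    1.44 -1.76]
```

arm_command --pt "0 0 -0.008 0 -1" --pt "0 0 -0.03 0 -1" --pt "0 0 -0.065 0 -1" --pt "0 0 -0.1 0 -1" --pt "0 0.01 -0.135 0 -1" --pt "-0.002 0.03 -0.155 0 -1" --pt "-0.006 0.06 -0.16 0 -1" --pt "-0.011 0.1 -0.16 0 -1"

```text
clock: 5.85
ee_pos: [0.4954, -0.1885, 0.1823]
tcp_rot: [0.001, 0.216, 0.976, -0.001]
ft_force: [0.6, -0.3, -2.4]
grip_width: 0.0605
```

arm_command --pt "-0.005 0.042 0 0 -1" --pt "-0.01 0.084 0 0 -1" --pt "-0.016 0.126 0 0 -1" --pt "-0.022 0.168 0 0 -1" --pt "-0.028 0.21 0 0 -1" --pt "-0.034 0.252 0 0 -1" --pt "-0.04 0.285 0 0 -1" --pt "-0.044 0.31 0 0 -1"

```text
clock: 6.65
ee_pos: [0.6654, 0.077, 0.1794]
tcp_rot: [-0.001, 0.214, 0.977, -0.0]
ft_force: [0.0, -0.9, -1.1]
grip_width: 0.0606
```

```bash
python3 -c "
from h import *
plan([.678,.0951,.12])"
```

```text
t 6.65 tcp [0.6654 0.077  0.1794] psi 65.29 shift mm [-4.  21.8 59.4] turn None w 0.0606 F [ 0.  -0.9 -1.1] q [ 0.06  0.28  1.11  0.    1.75 -1.08]
```

arm_command --pt "-0.003 0.015 0 0 -1" --pt "-0.003 0.016 0.02 0 -1" --pt "-0.003 0.016 0.04 0 -1" --pt "-0.003 0.016 0.055 0 -1" --pt "-0.003 0.016 0.06 0 -1" --pt "-0.003 0.016 0.06 0 -1"

```text
clock: 7.25
ee_pos: [0.6737, 0.0878, 0.1191]
tcp_rot: [-0.001, 0.215, 0.977, -0.0]
ft_force: [0.0, -0.6, -1.8]
grip_width: 0.0606
```

```bash
python3 -c "
from h import *
im=bot.get_image('scene'); save(im,'s2.png')
im2=bot.get_image('side')
for i in (im,im2):
  c=np.array([.678,.095]);s=bot.state()['ee_pos'];print(s[:2],fitbeaker(i,s[:2].copy(),s[2]-.005,s[2]+.02))
plan([.678,.0951,.069])"
```

```text
[0.67467152 0.08786537] (array([0.67223397, 0.0866588 ]), np.float64(0.001316262647153293), np.int64(292))
[0.67467152 0.08786537] (array([0.67328432, 0.08708853]), np.float64(0.0013188181821794376), np.int64(192))
t 7.35 tcp [0.6747 0.0879 0.1214] psi 65.19 shift mm [ 0.1  7.9 52.4] turn None w 0.0604 F [ 0.1  0.6 -1.6] q [ 0.08  0.31  1.17  0.    1.65 -1.06]
```

View pics/s2.png

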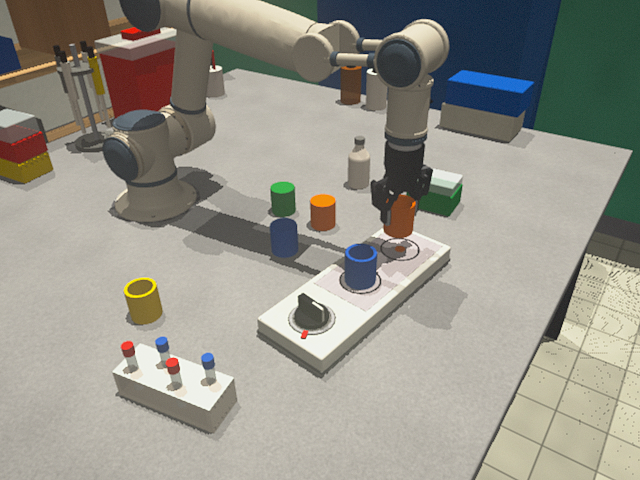

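The orange beaker is held upright above the dot circle at (400,215). Lowering it now.

arm_command --pt "0 0.005 0.012 0 -1" --pt "0 0.008 0.024 0 -1" --pt "0 0.008 0.034 0 -1" --pt "0 0.008 0.042 0 -1" --pt "0 0.008 0.048 0 -1" --pt "0 0.008 0.051 0 -1" --pt "0 0.008 0.053 0 -1" --pt "0 0.008 0.053 0 -1"

```text
clock: 8.15
ee_pos: [0.6779, 0.0952, 0.0677]
tcp_rot: [0.0, 0.215, 0.977, 0.0]
ft_force: [0.1, 0.3, -1.9]
grip_width: 0.0603
```

```bash
python3 -c "
from h import *
plan([.678,.0951,.0675])"
```

```text
t 8.15 tcp [0.6779 0.0952 0.0677] psi 65.2 shift mm [-0.1 -0.1  0.2] turn None w 0.0603 F [ 0.1  0.3 -1.9] q [ 0.09  0.34  1.23 -0.    1.57 -1.05]
```

arm_command --pt "0 0 0.001 0 -1" --pt "0 0 0.0015 0 -1" --pt "0 0 0.0015 0 -1"

```text
clock: 8.45
ee_pos: [0.6782, 0.0953, 0.0674]
tcp_rot: [0.001, 0.215, 0.977, 0.0]
ft_force: [-3.4, 0.2, 4.6]
grip_width: 0.0604
```

Contact made, with a small upward force. Releasing gradually.

arm_command --pt "0 0 0 0 0.45" --pt "0 0 0 0 0.6" --pt "0 0 0 0 0.8" --pt "0 0 0 0 1" --pt "0 0 0 0 1" --pt "0 0 -0.01 0 1" --pt "0 0 -0.03 0 1" --pt "0 0 -0.06 0 1"

```text
clock: 9.25
ee_pos: [0.6767, 0.0952, 0.1247]
tcp_rot: [-0.002, 0.215, 0.977, -0.001]
ft_force: [0.3, 0.3, 0.1]
grip_width: 0.0857
```

```bash
python3 -c "
from h import *
im=bot.get_image('wrist'); save(im,'w2.png')
plan([.4442,.1448,.19])
print(bot.state()['grip_width'])
Q=cloud(im)
c=np.array([.678,.095])
print(fitbeaker(im,c,.06,.105))
m=(np.hypot(Q[...,0]-c[0],Q[...,1]-c[1])<.05)&(Q[...,2]>.109)&(Q[...,2]<.123)
print(cv2.minEnclosingCircle(Q[m][:,:2].astype(np.float32)),m.sum(),np.median(Q[m][:,2]))
c=np.array([.6616,-.0433]);print(px(im,[*c,.115]))
try:print(fitbeaker(im,c,.06,.105))
except Exception as e:print(e)
for c,n in(('scene','sc3'),('side','si3')):
  im=bot.get_image(c)
  print(fitbeaker(im,np.array([.678,.095]),.057,.105))
"
```

```text
t 9.3 tcp [0.6793 0.0954 0.1332] psi 65.2 shift mm [233.7 -53.5 -58.4] turn None w 0.0852 F [0.9 0.2 5.1] q [ 0.09  0.32  1.14 -0.    1.67 -1.05]
0.08524825880285919
(array([0.67807078, 0.09549687]), np.float64(0.00013364420015486017), np.int64(2951))
((0.6778918504714966, 0.09559308737516403), 0.03136106953024864) 7708 0.11386649578369773
[ 11.1496505  414.44548383]
(array([ 0.66174735, -0.04359059]), np.float64(0.0002730207374180768), np.int64(7454))
(array([0.67767682, 0.09555836]), np.float64(0.0008561787217183613), np.int64(530))
(array([0.67804238, 0.09572475]), np.float64(0.00077758489858217), np.int64(398))
```

View pics/w2.png

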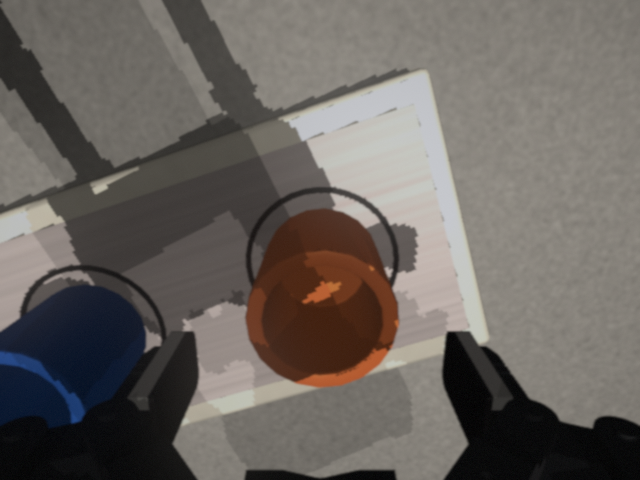

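The open orange beaker stands in its circle at about (.678,.0955), (322,320) in the wrist view, and the blue one is at (.6617,-.0436). Next is orange_down.

arm_command --pt "0 0 -0.03 0 1" --pt "0.04 -0.01 -0.058 0 1" --pt "0.09 -0.02 -0.058 0 1" --pt "0.14 -0.032 -0.058 0 1" --pt "0.19 -0.043 -0.058 0 1" --pt "0.225 -0.052 -0.05 0 1" --pt "0.234 -0.0535 -0.03 0 1" --pt "0.234 -0.0535 -0.01 0 1"

```text
clock: 10.2
ee_pos: [0.4415, 0.1454, 0.1357]
tcp_rot: [0.001, 0.214, 0.977, 0.001]
ft_force: [0.0, 0.7, 0.6]
grip_width: 0.0853
```

```bash
python3 -c "
from h import *
im=bot.get_image('wrist'); save(im,'w3.png')
plan([.4442,.1448,.022])
Q=cloud(im)
c=np.array([.4442,.1448])
print(fitbeaker(im,c,.015,.06))
m=(np.hypot(Q[...,0]-c[0],Q[...,1]-c[1])<.045)&(Q[...,2]>.064)&(Q[...,2]<.078)
print(cv2.minEnclosingCircle(Q[m][:,:2].astype(np.float32)),m.sum(),np.median(Q[m][:,2]))
"
```

```text
t 10.25 tcp [0.4405 0.1448 0.1312] psi 65.26 shift mm [ -3.7   1.8 109.2] turn None w 0.0855 F [ 0.6  0.  -2.9] q [ 0.24 -0.27  1.75  0.    1.67 -0.89]
(array([0.44438386, 0.14449812]), np.float64(0.00011783282247351291), np.int64(1508))
((0.4438994526863098, 0.14458686113357544), 0.031127214431762695) 10120 0.06916559781645899
```

View pics/w3.png

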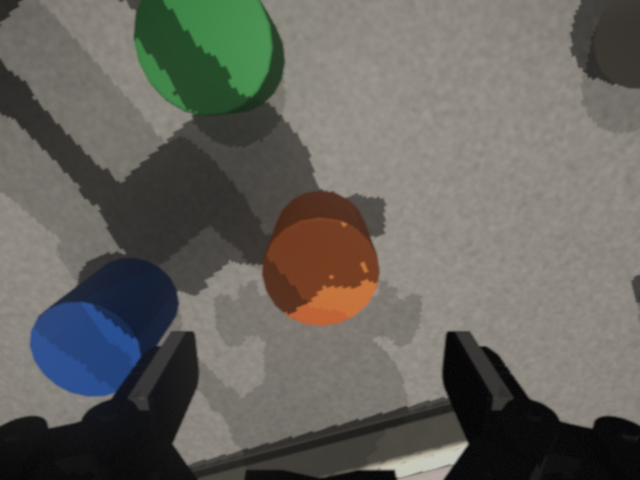

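orange_down is at (322,270), centred between the fingers. Descending.

arm_command --pt "-0.003 0.0015 0.025 0 1" --pt "-0.003 0.0015 0.05 0 1" --pt "-0.003 0.0015 0.075 0 1" --pt "-0.003 0.0015 0.095 0 1" --pt "-0.003 0.0015 0.105 0 1" --pt "-0.003 0.0015 0.106 0 1" --pt "-0.003 0.0015 0.106 0 1"

```text
clock: 10.95
ee_pos: [0.4466, 0.145, 0.0304]
tcp_rot: [0.0, 0.215, 0.977, 0.0]
ft_force: [-0.2, 0.1, 0.8]
grip_width: 0.0857
```

```bash
python3 -c "
from h import *
plan([.4441,.1446,.025])"
```

```text
t 10.95 tcp [0.4466 0.145  0.0304] psi 65.2 shift mm [ 2.1 -1.4  5.4] turn None w 0.0857 F [-0.2  0.1  0.8] q [ 0.24 -0.21  1.88 -0.    1.47 -0.9 ]
```

arm_command --pt "0.002 -0.0014 0.005 0 1" --pt "0.002 -0.0014 0.005 0 -1" --pt "0.002 -0.0014 0.005 0 -1" --pt "0.002 -0.0014 0.005 0 -1" --pt "0.002 -0.0014 0.005 0 -1" --pt "0.002 -0.0014 0.005 0 -1"

```text
clock: 11.55
ee_pos: [0.4443, 0.1447, 0.0256]
tcp_rot: [0.001, 0.215, 0.977, 0.0]
ft_force: [0.1, 0.8, 5.6]
grip_width: 0.0621
```

```bash
python3 -c "
from h import *
plan([.678,.0956,.25])"
```

```text
t 11.55 tcp [0.4443 0.1447 0.0256] psi 65.21 shift mm [-233.    53.7 -224.1] turn None w 0.0621 F [0.1 0.8 5.6] q [ 0.24 -0.22  1.89  0.    1.46 -0.9 ]
```

arm_command --pt "0 0 -0.008 0 -1" --pt "0 0 -0.03 0 -1" --pt "0 0 -0.065 0 -1" --pt "0 0 -0.105 0 -1" --pt "-0.008 0.002 -0.14 0 -1" --pt "-0.03 0.007 -0.165 0 -1" --pt "-0.06 0.014 -0.175 0 -1" --pt "-0.1 0.023 -0.175 0 -1"

```text
clock: 12.35
ee_pos: [0.5455, 0.1237, 0.2029]
tcp_rot: [0.002, 0.214, 0.977, 0.001]
ft_force: [0.8, -1.0, -1.6]
grip_width: 0.0622
```

arm_command --pt "-0.04 0.009 0 0 -1" --pt "-0.075 0.017 0 0 -1" --pt "-0.1 0.0235 0 0 -1" --pt "-0.12 0.0275 0 0 -1" --pt "-0.13 0.03 0 0 -1" --pt "-0.132 0.0305 0 0 -1" --pt "-0.132 0.0305 0 0 -1"

```text
clock: 13.05
ee_pos: [0.6766, 0.0957, 0.1988]
tcp_rot: [-0.001, 0.215, 0.977, -0.0]
ft_force: [-0.5, -0.2, -1.7]
grip_width: 0.062
```

```bash
python3 -c "
from h import *
im=bot.get_image('wrist'); save(im,'w4.png')
plan([.6779,.0956,.1405])
im=bot.get_image('side'); s=bot.state()['ee_pos'];print(fitbeaker(im,s[:2].copy(),s[2]-.02,s[2]+.015)); save(im,'si4.png')
im=bot.get_image('scene'); s=bot.state()['ee_pos'];print(fitbeaker(im,s[:2].copy(),s[2]-.02,s[2]+.015))
plan([.6779,.0956,.1405])
"
```

```text
t 13.1 tcp [0.6764 0.0959 0.1993] psi 65.21 shift mm [-1.6  0.4 58.8] turn None w 0.0624 F [-1.4  0.2 -2.6] q [ 0.09  0.32  1.03  0.    1.79 -1.05]
(array([0.67656401, 0.09580388]), np.float64(0.0008438878459576318), np.int64(323))
(array([0.67597473, 0.0956077 ]), np.float64(0.0009410777595808273), np.int64(459))
t 13.2 tcp [0.6763 0.0961 0.2   ] psi 65.22 shift mm [-1.7  0.2 59.5] turn None w 0.0621 F [ 0.  -0.1 -1.5] q [ 0.09  0.32  1.03  0.    1.79 -1.05]
```

View pics/si4.png

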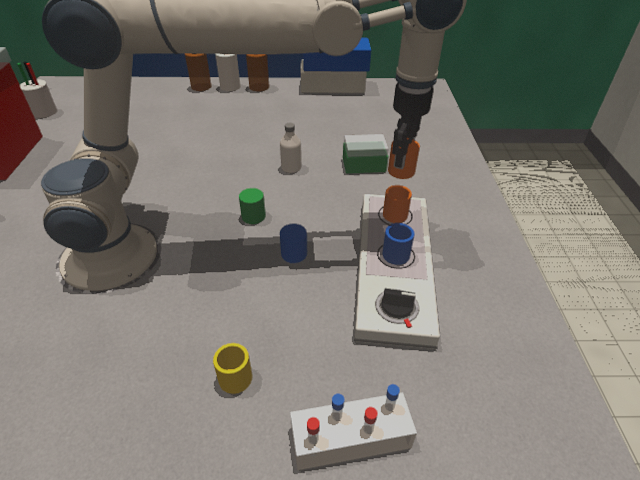

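The held beaker at (403,158) is upright above the open one at (397,203), and both camera fits agree with the TCP. Lowering to just above contact.

arm_command --pt "-0.0015 0 0.012 0 -1" --pt "-0.0015 0 0.026 0 -1" --pt "-0.0015 0 0.038 0 -1" --pt "-0.0015 0 0.047 0 -1" --pt "-0.0015 0 0.053 0 -1" --pt "-0.0015 0 0.056 0 -1" --pt "-0.0015 0 0.057 0 -1" --pt "-0.0015 0 0.057 0 -1"

```text
clock: 14.0
ee_pos: [0.6784, 0.0951, 0.1432]
tcp_rot: [0.0, 0.215, 0.977, 0.0]
ft_force: [0.1, 0.9, -1.3]
grip_width: 0.0627
```

```bash
python3 -c "
from h import *
plan([.6779,.0956,.1405])
"
```

```text
t 14.0 tcp [0.6784 0.0951 0.1432] psi 65.2 shift mm [0.7 0.2 2.7] turn None w 0.0627 F [ 0.1  0.9 -1.3] q [ 0.09  0.32  1.12 -0.    1.69 -1.05]
```

arm_command --pt "0 0 0.001 0 -1" --pt "0 0 0.002 0 -1" --pt "0 0 0.0025 0 -1" --pt "0 0 0.0025 0 -1"

```text
clock: 14.4
ee_pos: [0.6783, 0.0952, 0.1407]
tcp_rot: [0.0, 0.215, 0.977, 0.0]
ft_force: [-0.2, -0.5, 0.4]
grip_width: 0.0624
```

arm_command --pt "0 0 0.001 0 -1" --pt "0 0 0.001 0 -1"

```text
clock: 14.6
ee_pos: [0.6785, 0.0952, 0.1407]
tcp_rot: [0.001, 0.215, 0.977, 0.0]
ft_force: [-1.6, -0.1, 4.3]
grip_width: 0.0619
```

arm_command --pt "0 0 0 0 0.5" --pt "0 0 0 0 0.6" --pt "0 0 0 0 0.8" --pt "0 0 0 0 1" --pt "0 0 0 0 1" --pt "0 0 -0.015 0 1" --pt "0 0 -0.045 0 1" --pt "0 0 -0.085 0 1"

```text
clock: 15.4
ee_pos: [0.6774, 0.0951, 0.2238]
tcp_rot: [-0.002, 0.215, 0.977, -0.001]
ft_force: [0.4, -0.9, 0.5]
grip_width: 0.0854
```

```bash
python3 -c "
from h import *
im=bot.get_image('wrist'); save(im,'w5.png')
c=np.array([.678,.0955])
print('up',fitbeaker(im,c,.13,.175))
for n in('side','scene'):
  im=bot.get_image(n);save(im,n+'5.png')
  print('up',fitbeaker(im,c,.125,.18),'low',fitbeaker(im,c,.057,.105))
plan([.4313,.0063,.24])
"
```

```text
up (array([0.67892033, 0.09503918]), np.float64(0.0001257367229908872), np.int64(1999))
up (array([0.67888646, 0.09510439]), np.float64(0.0008079586788336118), np.int64(528)) low (array([0.67806396, 0.09562729]), np.float64(0.0007928063304739191), np.int64(399))
up (array([0.67849372, 0.09497661]), np.float64(0.0009470554104031512), np.int64(682)) low (array([0.67772546, 0.09547796]), np.float64(0.0009543978856289791), np.int64(535))
t 15.55 tcp [0.6796 0.0953 0.2307] psi 65.2 shift mm [ 188.  -184.9  -11.7] turn None w 0.0854 F [0.2 0.2 0.3] q [ 0.09  0.32  0.97 -0.    1.84 -1.05]
```

View pics/side5.png

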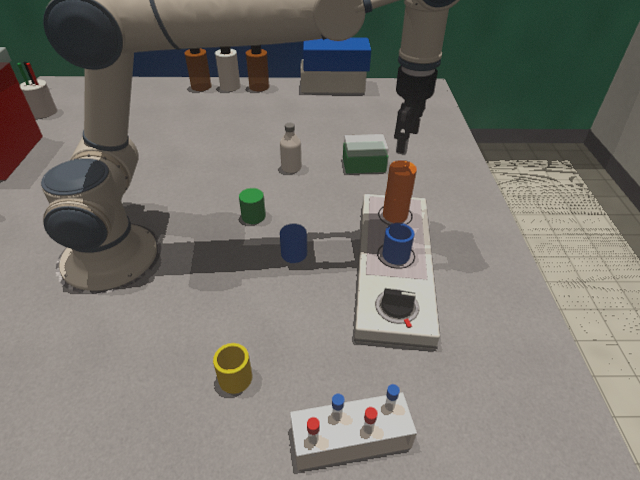

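The orange pair is stacked at (398,190) with a centre offset of about 1 mm. Now blue_down.

arm_command --pt "0.03 -0.03 -0.01 0 1" --pt "0.065 -0.064 -0.01 0 1" --pt "0.1 -0.098 -0.01 0 1" --pt "0.135 -0.132 0 0 1" --pt "0.165 -0.162 0.03 0 1" --pt "0.183 -0.18 0.065 0 1" --pt "0.188 -0.185 0.095 0 1" --pt "0.188 -0.185 0.1 0 1"

```text
clock: 16.35
ee_pos: [0.427, 0.0058, 0.1202]
tcp_rot: [-0.003, 0.215, 0.977, -0.001]
ft_force: [0.1, -0.3, -0.2]
grip_width: 0.0853
```

```bash
python3 -c "
from h import *
im=bot.get_image('wrist'); save(im,'w6.png')
plan([.4313,.0063,.025])
Q=cloud(im)
c=np.array([.4313,.0063])
print(fitbeaker(im,c,.015,.06))
m=(np.hypot(Q[...,0]-c[0],Q[...,1]-c[1])<.045)&(Q[...,2]>.064)&(Q[...,2]<.078)
print(cv2.minEnclosingCircle(Q[m][:,:2].astype(np.float32)),m.sum(),np.median(Q[m][:,2]))
"
```

```text
t 16.4 tcp [0.4284 0.006  0.1218] psi 65.17 shift mm [-2.9  1.6 96.8] turn None w 0.0852 F [ 0.3 -0.5  0.1] q [-0.07 -0.38  1.85  0.    1.67 -1.2 ]
(array([0.43164198, 0.00592328]), np.float64(0.00012384543822370822), np.int64(1771))
((0.4311158359050751, 0.0061424667946994305), 0.03111964650452137) 11434 0.06915148759862302
```

View pics/w6.png

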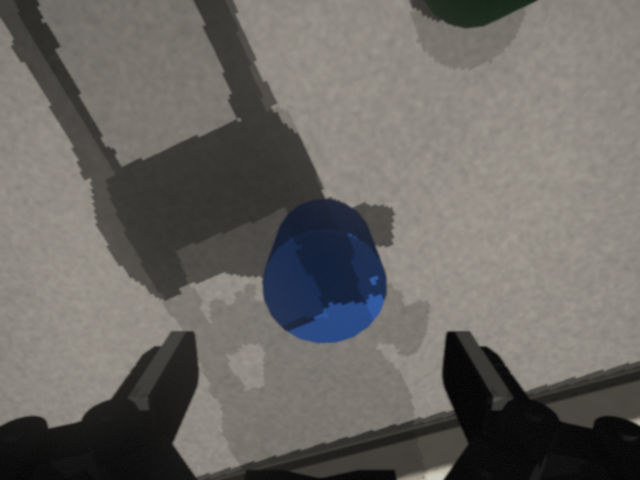

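blue_down is centred at (325,285), fitted at (.4314,.006). Descending.

arm_command --pt "-0.002 0.001 0.025 0 1" --pt "-0.002 0.001 0.05 0 1" --pt "-0.002 0.001 0.075 0 1" --pt "-0.002 0.001 0.09 0 1" --pt "-0.002 0.001 0.096 0 1" --pt "-0.002 0.001 0.096 0 1" --pt "-0.002 0.001 0.096 0 1"

```text
clock: 17.1
ee_pos: [0.4332, 0.0061, 0.0298]
tcp_rot: [0.001, 0.215, 0.977, 0.0]
ft_force: [0.7, 0.1, 0.5]
grip_width: 0.0854
```

```bash
python3 -c "
from h import *
plan([.4314,.006,.025])"
```

```text
t 17.1 tcp [0.4332 0.0061 0.0298] psi 65.21 shift mm [ 1.6 -0.9  4.8] turn None w 0.0854 F [0.7 0.1 0.5] q [-0.06 -0.32  1.97  0.    1.49 -1.2 ]
```

arm_command --pt "0.0015 -0.001 0.0045 0 1" --pt "0.0015 -0.001 0.0045 0 -1" --pt "0.0015 -0.001 0.0045 0 -1" --pt "0.0015 -0.001 0.0045 0 -1" --pt "0.0015 -0.001 0.0045 0 -1" --pt "0.0015 -0.001 0.0045 0 -1"

```text
clock: 17.7
ee_pos: [0.4308, 0.0058, 0.0244]
tcp_rot: [0.001, 0.215, 0.977, 0.0]
ft_force: [-1.2, 0.5, 4.6]
grip_width: 0.0617
```

```bash
python3 -c "
from h import *
plan([.6617,-.0436,.2])"
```

```text
t 17.7 tcp [0.4308 0.0058 0.0244] psi 65.2 shift mm [-230.5   52.  -175.4] turn None w 0.0617 F [-1.2  0.5  4.6] q [-0.07 -0.32  1.98  0.    1.48 -1.2 ]
```

arm_command --pt "0 0 -0.008 0 -1" --pt "0 0 -0.03 0 -1" --pt "0 0 -0.065 0 -1" --pt "0 0 -0.105 0 -1" --pt "-0.008 0.002 -0.14 0 -1" --pt "-0.03 0.007 -0.165 0 -1" --pt "-0.06 0.014 -0.175 0 -1" --pt "-0.1 0.0225 -0.175 0 -1"

```text
clock: 18.5
ee_pos: [0.532, -0.0157, 0.2019]
tcp_rot: [0.002, 0.215, 0.977, 0.0]
ft_force: [-0.0, 0.2, -0.8]
grip_width: 0.0618
```

arm_command --pt "-0.04 0.009 0 0 -1" --pt "-0.075 0.017 0 0 -1" --pt "-0.1 0.0225 0 0 -1" --pt "-0.12 0.027 0 0 -1" --pt "-0.129 0.029 0 0 -1" --pt "-0.1305 0.0295 0 0 -1" --pt "-0.1305 0.0295 0 0 -1"

```text
clock: 19.2
ee_pos: [0.661, -0.0435, 0.1985]
tcp_rot: [-0.001, 0.215, 0.977, -0.0]
ft_force: [0.5, -0.8, -2.1]
grip_width: 0.0618
```

```bash
python3 -c "
from h import *
im=bot.get_image('side'); s=bot.state()['ee_pos'];print(fitbeaker(im,s[:2].copy(),s[2]-.02,s[2]+.015)); save(im,'si7.png')
c=np.array([.6617,-.0436]);print(fitbeaker(im,c,.057,.105))
im=bot.get_image('scene'); s=bot.state()['ee_pos'];print(fitbeaker(im,s[:2].copy(),s[2]-.02,s[2]+.015))
print(fitbeaker(im,c,.057,.105))
plan([.6617,-.0436,.1405])
"
```

```text
(array([ 0.66160619, -0.04384853]), np.float64(0.000708351386787872), np.int64(378))
(array([ 0.66175296, -0.04340714]), np.float64(0.0006500189731653387), np.int64(449))
(array([ 0.6613374 , -0.04389551]), np.float64(0.000856994003928014), np.int64(517))
(array([ 0.66152182, -0.04326188]), np.float64(0.0007919848254539456), np.int64(594))
t 19.3 tcp [ 0.6608 -0.0434  0.1992] psi 65.21 shift mm [-0.9  0.2 58.7] turn None w 0.0615 F [ 0.8  0.5 -1.2] q [-0.12  0.26  1.1   0.    1.78 -1.26]
```

View pics/si7.png

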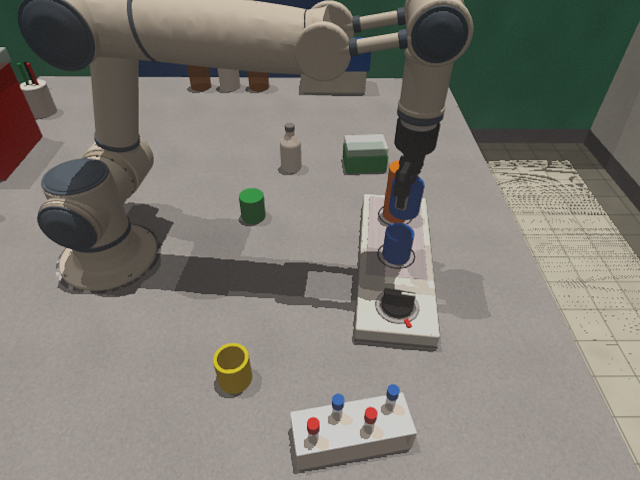

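The held blue beaker is at (405,195), above the open one at (398,243), and the fits match within 0.6 mm. Lowering.

arm_command --pt "0 0.0003 0.012 0 -1" --pt "0 0.0003 0.026 0 -1" --pt "0 0.0003 0.038 0 -1" --pt "0 0.0003 0.047 0 -1" --pt "0 0.0003 0.053 0 -1" --pt "0 0.0003 0.056 0 -1" --pt "0 0.0003 0.058 0 -1" --pt "0 0.0003 0.058 0 -1"

```text
clock: 20.1
ee_pos: [0.6617, -0.0434, 0.1409]
tcp_rot: [0.0, 0.215, 0.977, 0.0]
ft_force: [0.6, 0.1, -2.3]
grip_width: 0.0616
```

```bash
python3 -c "
from h import *
plan([.6613,-.0434,.1395])"
```

```text
t 20.1 tcp [ 0.6617 -0.0434  0.1409] psi 65.2 shift mm [ 0.4 -0.2  1.4] turn None w 0.0616 F [ 0.6  0.1 -2.3] q [-0.12  0.26  1.2  -0.    1.68 -1.25]
```

arm_command --pt "0.0004 0 0.001 0 -1" --pt "0.0004 0 0.0015 0 -1" --pt "0.0004 0 0.002 0 -1" --pt "0.0004 0 0.002 0 -1"

```text
clock: 20.5
ee_pos: [0.6614, -0.0432, 0.1395]
tcp_rot: [0.0, 0.215, 0.977, 0.0]
ft_force: [-0.2, 0.1, 1.0]
grip_width: 0.062
```

arm_command --pt "0 0 0.0007 0 -1" --pt "0 0 0.0007 0 -1" --pt "0 0 0.0007 0 0.5" --pt "0 0 0.0007 0 0.6" --pt "0 0 0.0007 0 0.8" --pt "0 0 0.0007 0 1" --pt "0 0 0.0007 0 1" --pt "0 0 -0.012 0 1"

```text
clock: 21.3
ee_pos: [0.6602, -0.0431, 0.1486]
tcp_rot: [-0.002, 0.215, 0.977, -0.0]
ft_force: [-1.2, 0.4, -0.2]
grip_width: 0.0855
```

arm_command --pt "0 0 -0.03 0 1" --pt "0 0 -0.065 0 1" --pt "0 0 -0.085 0 1" --pt "0 0 -0.085 0 1"

```text
clock: 21.7
ee_pos: [0.6625, -0.0433, 0.242]
tcp_rot: [0.004, 0.215, 0.977, 0.0]
ft_force: [-0.4, 0.3, 1.2]
grip_width: 0.0857
```

```bash
python3 -c "
from h import *
c=np.array([.6617,-.0434])
for n in('side','scene'):
  im=bot.get_image(n);save(im,n+'8.png')
  print('blue up',fitbeaker(im,c,.125,.18),'low',fitbeaker(im,c,.057,.105))
  Q=cloud(im)
  # bar & tab
  m=(np.hypot(Q[...,0]-.645,Q[...,1]+.188)<.04)&(Q[...,2]>.081)&(Q[...,2]<.095)
  P=Q[m][:,:2]; r=cv2.minAreaRect(P.astype(np.float32)); print('bar',r)
plan([.6455,-.189,.2],77.6)
"
```

```text
blue up (array([ 0.66229402, -0.04339595]), np.float64(0.0006542969216740847), np.int64(596)) low (array([ 0.66161189, -0.04330409]), np.float64(0.0006781697479413592), np.int64(454))
bar ((0.6447336673736572, -0.18893106281757355), (0.018406111747026443, 0.06059449911117554), 78.15393829345703)
blue up (array([ 0.66212404, -0.0435392 ]), np.float64(0.0007576036569668237), np.int64(772)) low (array([ 0.66136698, -0.04321621]), np.float64(0.0007224102015430684), np.int64(590))
bar ((0.6453282833099365, -0.1886635273694992), (0.017155876383185387, 0.06295924633741379), 76.79969024658203)
t 21.8 tcp [ 0.6615 -0.0432  0.2365] psi 65.2 shift mm [ -46.6 -139.    36.5] turn -12.4 w 0.0851 F [-0.6  0.8 -0.2] q [-0.12  0.27  1.03 -0.    1.85 -1.25]
```

View pics/side8.png

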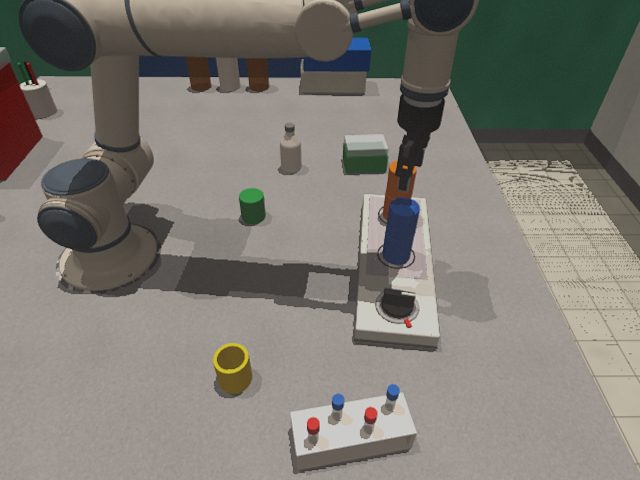

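Both pairs are closed at (400,190) and (400,230), with offsets under 1.2 mm. I'll check the wrist camera's location for clearance while moving over the dial.

arm_command --pt "-0.01 -0.03 0 -6 1" --pt "-0.023 -0.07 0 -12.4 1" --pt "-0.037 -0.11 0 -12.4 1" --pt "-0.046 -0.135 0.01 -12.4 1" --pt "-0.0466 -0.139 0.03 -12.4 1" --pt "-0.0466 -0.139 0.05 -12.4 1" --pt "-0.0466 -0.139 0.06 -12.4 1" --pt "-0.0466 -0.139 0.06 -12.4 1"

```text
clock: 22.6
ee_pos: [0.644, -0.1884, 0.1719]
tcp_rot: [-0.003, 0.108, 0.994, 0.001]
ft_force: [0.2, -0.2, -0.2]
grip_width: 0.0853
```

```bash
python3 -c "
from h import *
im=bot.get_image('wrist'); save(im,'w9.png')
R=cv2.Rodrigues(np.array(im['rvec'],float))[0];print('cam',-R.T@np.array(im['tvec']).ravel())
Q=cloud(im)
m=(np.hypot(Q[...,0]-.645,Q[...,1]+.188)<.04)&(Q[...,2]>.081)&(Q[...,2]<.095)
r=cv2.minAreaRect(Q[m][:,:2].astype(np.float32)); print('bar',r,m.sum())
hsv=cv2.cvtColor(im['pixels'],cv2.COLOR_RGB2HSV).astype(int)
t=(hsv[...,1]>150)&((hsv[...,0]<6)|(hsv[...,0]>174))&(hsv[...,2]>80)&(np.hypot(Q[...,0]-.659,Q[...,1]+.2315)<.03)
print('tab',t.sum(),Q[t].mean(0),cv2.minAreaRect(Q[t][:,:2].astype(np.float32)))
d=Q[t].mean(0)[:2]-np.array(r[0]);print('tab angle',np.degrees(np.arctan2(d[1],d[0])),np.hypot(*d))
plan([*r[0],.064],77.6)
"
```

```text
cam [ 0.56450759 -0.17069306  0.31421391]
bar ((0.6452047824859619, -0.18755285441875458), (0.014778989367187023, 0.06154805049300194), 78.15509796142578) 2637
tab 283 [ 0.65894845 -0.2304839   0.04815914] ((0.6588258147239685, -0.23056603968143463), (0.008604851551353931, 0.016694944351911545), 17.597169876098633)
tab angle -72.24839271038579 0.0450772968695803
t 22.65 tcp [ 0.6446 -0.1884  0.174 ] psi 77.63 shift mm [ -0.7   0.9 110. ] turn 0.0 w 0.085 F [ 0.3 -0.6  0.1] q [-0.34  0.29  1.11  0.    1.75 -1.69]
```

View pics/w9.png

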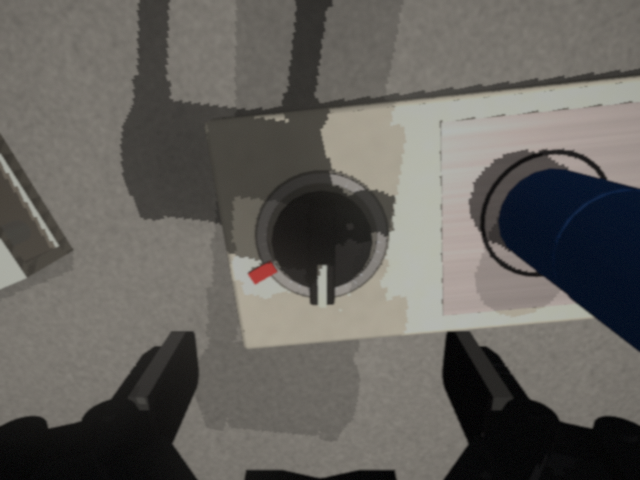

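The dial bar is at (320,265) pointing at -12°, and the tab at (262,272) is at -72.3°. So the turn is +60° (clockwise) in the tool frame, and clearance to the blue stack is fine. Descending.

arm_command --pt "-0.0007 0.0007 0.025 0 1" --pt "-0.0007 0.0007 0.055 0 1" --pt "-0.0007 0.0007 0.08 0 1" --pt "-0.0007 0.0007 0.098 0 1" --pt "-0.0007 0.0007 0.106 0 1" --pt "-0.0007 0.0007 0.107 0 1" --pt "-0.0007 0.0007 0.107 0 1"

```text
clock: 23.35
ee_pos: [0.6468, -0.1885, 0.0704]
tcp_rot: [0.001, 0.108, 0.994, -0.0]
ft_force: [0.7, 0.4, 0.3]
grip_width: 0.0858
```

```bash
python3 -c "
from h import *
plan([.6452,-.188,.066],77.7)"
```

```text
t 23.35 tcp [ 0.6468 -0.1885  0.0704] psi 77.62 shift mm [1.7 0.1 4.4] turn -0.1 w 0.0858 F [0.7 0.4 0.3] q [-0.33  0.31  1.27 -0.    1.56 -1.69]
```

arm_command --pt "0.0015 0 0.003 0 0.3" --pt "0.0015 0 0.003 0 -0.3" --pt "0.0015 0 0.003 0 -0.6" --pt "0.0015 0 0.003 0 -1" --pt "0.0015 0 0.003 0 -1" --pt "0.0015 0 0.003 0 -1" --pt "0.0015 0 0.003 0 -1" --pt "0.0015 0 0.003 0 -1" --grip_force 30

```text
clock: 24.15
ee_pos: [0.6448, -0.1876, 0.0662]
tcp_rot: [0.0, 0.108, 0.994, 0.0]
ft_force: [-0.2, 3.8, 2.4]
grip_width: 0.0143
```

```bash
python3 -c "
from h import *
plan([.6452,-.188,.066],17.6)"
```

```text
t 24.15 tcp [ 0.6448 -0.1876  0.0662] psi 77.63 shift mm [-0.4 -0.3  0.2] turn 60.0 w 0.0143 F [-0.2  3.8  2.4] q [-0.33  0.31  1.28  0.    1.56 -1.69]
```

The bar is gripped at 14.3 mm. Turning 60° clockwise.

arm_command --pt "0 0 0 4 -1" --pt "0 0 0 11 -1" --pt "0 0 0 18 -1" --pt "0 0 0 25 -1" --pt "0 0 0 32 -1" --pt "0 0 0 39 -1" --pt "0 0 0 45 -1" --pt "0 0 0 50 -1"

```text
clock: 24.95
ee_pos: [0.6447, -0.1877, 0.0662]
tcp_rot: [0.0, 0.52, 0.854, 0.0]
ft_force: [-1.2, 3.0, 3.7]
grip_width: 0.0142
```

arm_command --pt "0 0 0 5 -1" --pt "0 0 0 9 -1" --pt "0 0 0 10 -1" --pt "0 0 0 10 -1"

```text
clock: 25.35
ee_pos: [0.6447, -0.1877, 0.0662]
tcp_rot: [-0.0, 0.59, 0.807, 0.0]
ft_force: [-1.7, 4.4, 5.2]
grip_width: 0.0138
```

```bash
python3 -c "
from h import *
plan([.6452,-.188,.066],17.6)
for n in('side','scene'):
  im=bot.get_image(n);save(im,n+'10.png')
"
```

```text
t 25.35 tcp [ 0.6447 -0.1877  0.0662] psi 17.68 shift mm [-0.5  0.4  0.2] turn 0.1 w 0.0138 F [-1.7  4.4  5.2] q [-0.33  0.31  1.28  0.    1.56 -0.64]
```

View pics/side10.png

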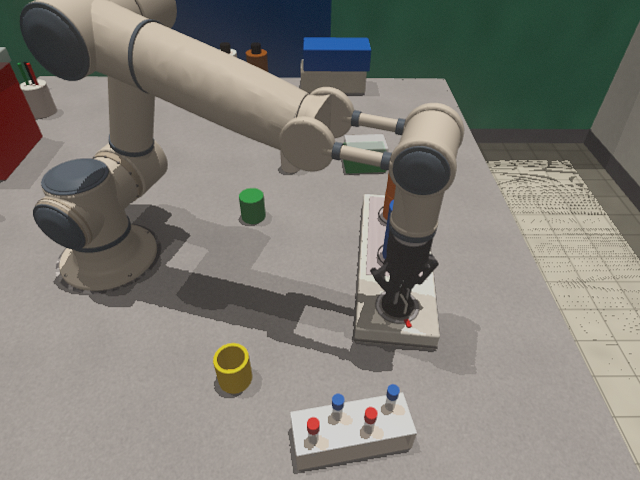

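Turned. Releasing and rising straight up.

arm_command --pt "0 0 0 0 0" --pt "0 0 0 0 0.5" --pt "0 0 0 0 1" --pt "0 0 0 0 1" --pt "0 0 -0.01 0 1" --pt "0 0 -0.035 0 1" --pt "0 0 -0.075 0 1" --pt "0 0 -0.115 0 1"

```text
clock: 26.25
ee_pos: [0.6442, -0.188, 0.1821]
tcp_rot: [-0.0, 0.591, 0.807, -0.0]
ft_force: [0.3, -0.6, 0.7]
grip_width: 0.0853
```

arm_command --pt "0 0 -0.04 0 1" --pt "0 0 -0.06 0 1" --pt "0 0 -0.06 0 1" --pt "0 0 -0.06 0 1"

```text
clock: 26.65
ee_pos: [0.6447, -0.1882, 0.2411]
tcp_rot: [0.0, 0.591, 0.807, 0.0]
ft_force: [-0.6, -0.1, -1.0]
grip_width: 0.0857
```

```bash
python3 -c "
from h import *
for n in('side','scene','wrist'):
  im=bot.get_image(n);save(im,n+'11.png');Q=cloud(im)
  m=(np.hypot(Q[...,0]-.645,Q[...,1]+.188)<.04)&(Q[...,2]>.081)&(Q[...,2]<.095)
  r=cv2.minAreaRect(Q[m][:,:2].astype(np.float32)); print(n,'bar',r,m.sum())
  hsv=cv2.cvtColor(im['pixels'],cv2.COLOR_RGB2HSV).astype(int)
  t=(hsv[...,1]>150)&((hsv[...,0]<6)|(hsv[...,0]>174))&(hsv[...,2]>80)&(np.hypot(Q[...,0]-.659,Q[...,1]+.2315)<.03)
  if t.any(): d=Q[t].mean(0)[:2]-[.6452,-.188];print('tab angle',np.degrees(np.arctan2(d[1],d[0])),t.sum())
  if n!='wrist':
    for c in([.6617,-.0434],[.678,.0955]):
      for z in((.125,.18),(.057,.105)):
        try: print(c,z,fitbeaker(im,np.array(c),*z))
        except Exception as e: print(c,z,e)
plan([.6452,-.188,.066],17.6)
"
```

```text
side bar ((0.6434175372123718, -0.18824325501918793), (0.016819648444652557, 0.06222067400813103), 20.132604598999023) 208
tab angle -74.01156068060602 36
[0.6617, -0.0434] (0.125, 0.18) (array([ 0.66221733, -0.043362  ]), np.float64(0.000668396727462793), np.int64(459))
[0.6617, -0.0434] (0.057, 0.105) (array([ 0.66161473, -0.04329251]), np.float64(0.0006340159926668601), np.int64(447))
[0.678, 0.0955] (0.125, 0.18) (array([0.67893566, 0.09502595]), np.float64(0.0006948561611760246), np.int64(73))
[0.678, 0.0955] (0.057, 0.105) (array([0.678 , 0.0955]), np.float64(nan), np.int64(0))
scene bar ((0.6459355354309082, -0.18993498384952545), (0.016016483306884766, 0.06263069063425064), 17.376800537109375) 213
tab angle -71.0584956987512 38
[0.6617, -0.0434] (0.125, 0.18) (array([ 0.66208256, -0.04353053]), np.float64(0.000742506938981792), np.int64(763))
[0.6617, -0.0434] (0.057, 0.105) (array([ 0.66144992, -0.04331675]), np.float64(0.0008743937135103734), np.int64(595))
[0.678, 0.0955] (0.125, 0.18) (array([0.67856131, 0.09506107]), np.float64(0.000859128957301598), np.int64(684))
[0.678, 0.0955] (0.057, 0.105) (array([0.67766493, 0.09559776]), np.float64(0.0008377149472619319), np.int64(527))
wrist bar ((0.6445549130439758, -0.18725411593914032), (0.01474185660481453, 0.06073320284485817), 17.531091690063477) 1705
tab angle -71.61802152605468 83
t 26.8 tcp [ 0.644  -0.1879  0.2382] psi 17.6 shift mm [ -0.8   1.6 172.2] turn 0.0 w 0.0857 F [-1.5 -0.3  0.3] q [-0.33  0.29  0.99 -0.    1.86 -0.64]
  return _methods._mean(a, axis=axis, dtype=dtype,
  ret = ret.dtype.type(ret / rcount)
```

View pics/wrist11.png

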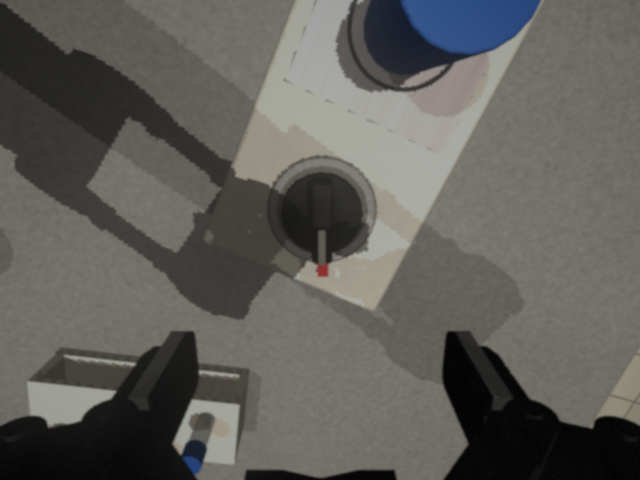

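View pics/scene11.png

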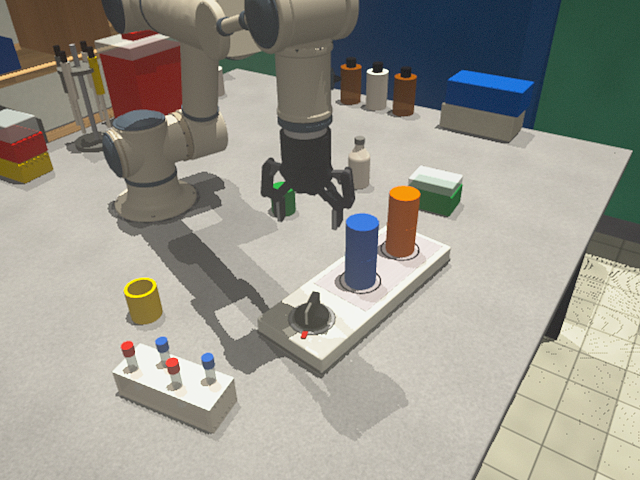

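The wrist view shows the white pointer at (322,245) in line with the red tab at (322,270). The scene view shows both pairs upright at (362,252) and (403,222). The arm is clear, so I'm handing in.

```bash
python3 -c "
from cell import bot
print(bot.sign_off())"
```

```text
the job is handed in; nothing more can be done
None
```

The job is done and handed in at about 27 s of the 72 s allowed. `sign_off` gave no verdict.

**What I did:** I stood the open orange beaker in the dot circle. I then lowered orange_down and blue_down rim on rim onto their open partners, gripped the dial bar and turned it 60° clockwise onto the red tab.

**Last checks:**

| Check | Measured | Limit |
|---|---|---|
| Orange pair centre offset | about 1.0 mm | 6 mm |
| Blue pair centre offset | about 0.6 mm | 6 mm |
| Open orange beaker from the circle centre | about 0.5 mm | 12 mm |
| Open blue beaker from its start | under 0.5 mm | 12 mm |
| Pointer versus red tab | about 1° (-72.5° against -71.6°, wrist camera) | 0.12 rad (6.9°) |

- **Beakers:** both pairs looked upright in the final pictures. I did not measure tilt or the 70 mm rim height as numbers.
- **Dial readings:** the scene and side cameras gave less precise angles, with 1.6° and 4° between pointer and tab.
- **Failed check:** the last side-camera fit of the lower orange beaker found no points because the blue stack and arm hid it. The scene camera's fit confirmed its position.
- **Bystanders:** I saw no contact with the bottle, tip box, rack or look-alikes, but did not re-measure their positions at the end.

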